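# Set the three-armed wheel to its index and clamp it

## Robot

A 6-joint arm with a two-finger parallel gripper is mounted at the origin on a cart in front of the work surface, level with it; the furniture and walls round the work are solid. World frame = base frame: x ahead of the robot, y to its left, z up, the work surface at z = 0. Lengths are in m, angles in rad, forces in N, time in s.
With the tool pointing down it reaches from about 0.3 to 0.85 m from the base axis. Payload 4.2 kg.
Tool frame: the origin (TCP) lies midway between the tips of the shut fingers; the grasp point (between the pads) lies 19 mm behind it; z points along the fingers, y is the line along which they close (so a half turn about z gives the same grasp; the last joint's range is limited). The gripper opens to 91 mm and grips with 3 to 60 N. Pads are 32 mm wide; open, the fingers measure 118 mm over their backs; the gripper's body (76 mm by 178 mm) begins 60 mm behind the grasp point.
Start: joints at [1.289, 0.32, 1.565, -0, 1.257, -0.02], TCP at [0.149, 0.555, 0.189] pointing down, gripper open.
Joint ranges: [-3.11, 3.11], [-0.84, 2.01], [0.21, 2.61], [-1.34, 4.49], [0.05, 2.63], [-2.56, 2.56]. Speed limits (rad/s): [2.57, 2.57, 3.14, 3.14, 3.14, 3.14].

## Interface

Orientations are given as a unit quaternion [x, y, z, w].
In Python, from cell import r gives the robot as it stands.
- The arm moves only by the tool jog_arm, never from a script. Its argument "deltas" is a list of rows, each an object with "offset": the shift along the tool's x, y, z in m, a list of three; "yaw": the turn about the tool's z in rad. A call has 1 to 10 rows; each row shifts and turns the commanded pose from where the row before left it, along the tool's axes as they then stand; what a row does not reach is not made up. A row lasts 1/12 s, in which the tool goes at most 41.7 mm and 7.16 degrees, less where a joint would pass 70% of its speed; a pose out of reach is approached as far as the arm can. A call is refused whole if a number of a shift passes 0.0417 or a number of a turn 0.125, either way. A call with a gripper value outside its range is refused whole. "jaw" is the closure, from 0 (fully open) to 1 (shut), set as the call begins (left out, the last holds). The fingers move at their own pace and stop on an object; the grip force is fixed at half the most. Time passes only in rows, so rows that do not move let the fingers close. It gives the time, the measured TCP pose, the force, the opening and the grip force at its end, in the units of the state.
- r.read_state(): the state, without advancing time (a new reading comes with each control period).
- r.snapshot(name): name is "scene" or "side" or "wrist"; returns a dict with "frame" (384x512x3 uint8, blue, green, red), "z_map" (384x512 float32, m along the optical axis (not along the pixel's ray), 0 where there is no reading), "fx", "fy", "cx", "cy" (pixels), "cam_to_world" (4x4, takes a point from camera to world coordinates). Camera axes: x right, y down, z forward; pixel columns grow to the right and rows downward; lengths in m; the calibration is good to about 2 mm. A picture is of the moment at which its call begins.
- r.finish_job(): hands the job in; it is judged then, once.
The state is a dict: "time": time; "joints": joint angles; "joint_velocities": joint speeds; "joint_torque": joint torques, N m; "tool_pos": TCP position; "tcp_rot": TCP orientation; "force": force on the tool from outside, world axes, zero at the start; "wrist_torque": the same for the moment, N m; "width": opening from 0.0 (shut) to 1.0 (fully open); "grasp_force": force on a finger pad.
Only numpy, scipy, OpenCV 4.12 (cv2) and the standard library are available. Lean on these libraries where they do the work, as an engineer would, in place of code of your own. Each camera call takes 0.05 s, during which the arm holds its last target. There are 200 camera calls.

## Task

On the heater-flap setting stand, use a fingertip to push the three-armed wheel round by one of its arms until its pointer (the arm with a narrow tip instead of a ball) points straight at the tooth of the upright index post; either way round will do. Then push the clamp lever round until it is fully home against its stop pin, leaving the wheel on the index. Only push: do not pinch or lift the wheel or the lever, and leave the loose parts on and around the stand where they lie.

Things in the scene. Friction and masses are not known exactly. Their poses are not given: they have to be found in the camera images.
- stand: Grey plate 240 x 300 x 12 mm (its own x by y) on four feet, fixed. Origin on the tray floor under the plate's centre, z up; plate top 42 mm above it. It carries the wheel (+y side), the lever (-y side), the index and three loose parts under 22 mm high. The lever, when home, points along the stand's own -x.
- wheel_axis (a point): Point on the wheel's vertical axis at mid-height of its arms, 56 mm above the plate. Aluminium hub 38 mm across, top 14 mm above this point; three level arms 120 deg apart, 14 mm wide, 16 mm high. Two end in 20 mm black balls (79 mm from the axis); the third, the pointer, narrows to a 6 mm wide tip. Under the arms: a bearing of 20 mm radius, foot flange of 34 mm radius; else free.
- pointer_tip (a point): End of the pointer arm, 85 mm from the wheel's axis, at mid-height of the arms; its own x axis points outward along the pointer.
- wheel (a joint): Turn of the wheel, rad, growing counter-clockwise from above; at 0 the pointer lies along the stand's own +x. Turns either way without stops, stiff friction about 0.2 N m (4 N at mid-arm), no spring, stays where left. It can be pulled up 20 mm on its spindle by about 8 N, which must not happen.
- index: Fixed index: a flat bar on the plate from the wheel's axis out to an upright post (106 to 118 mm from the axis, 64 mm high) with a 5 mm wide tooth pointing inward at arm height. Origin on the wheel's axis on the plate's top, 56 mm below point wheel_axis; own x axis points from there to the tooth. The pointer passes it without touching.
- index_tip (a point): Inner end of the index tooth, 92 mm from the wheel's axis at mid-height of the arms; the pointer's tip stands 7 mm short of it when aligned.
- lever_pivot (a point): The point on the vertical axis of the clamp lever at mid-height of its arm, 56 mm above the plate's top. Boss of 16 mm radius, top 12 mm above this point.
- lever_tip (a point): Centre of the black ball, 24 mm across, at the lever's end, 100 mm from its pivot; the arm between is level, 14 mm wide and 16 mm high.
- lever (a joint): Swing of the clamp lever, rad: 0 open (swung out to the stand's -y side), 1.15 home against an upright 10 mm stop pin on the wheel's side of the arm, 50 mm from the pivot. Grows clockwise from above. Stiff friction about 0.2 N m, no spring, stays where left. It can be pulled up 20 mm by about 7 N, which must not happen.
- cap: Black cap 54 mm across, 19 mm high, loose on the plate; origin under its centre. Leave alone.
- bolt: Yellow bolt 14x36x13 mm, loose on the plate; origin under its centre. Leave alone.
- clip: Clip plate 23x22x10 mm, loose on the plate; origin under its centre. Leave alone.
- bracket: Yellow bracket 63x43x36 mm, loose in the tray at the left; origin under its centre. Leave alone.
- driver: Grey screwdriver 148 mm long, 28 mm thick, loose in the tray at the left; origin under its centre. Leave alone.
- tap: Old heater tap 85x103x41 mm, loose in the tray at the right; origin under its centre. Leave alone.
- rusty_cap: Domed cap 56 mm across, 28 mm high, loose in the tray at the far right; origin under its centre. Leave alone.

How it is judged:
By the outcome, as a careful person would: the job done as asked, in the order asked, and still so for the second after the job is handed in, with the robot touching nothing.
It also fails if it takes over 72 s, if anything falls off the work surface, if the arm or the gripper's body presses on something with over 40 N, if the wrist force passes 120 N, or if a joint passes its speed limit or range.

## Working session

There is one attempt and no reset: what is moved stays moved. The work goes in short steps, Python scripts to look and compute and a tool call to move; the robot and the scene stay as the last step left them, time stands still between calls to the robot, and variables do not carry over. Pictures are saved under pics/ and viewed, at most 10 in all, crops included, and the job is handed in when it is done.

Besides the shell and the picture viewer there is one more tool, called after "Emit:" by a JSON object that holds its "fn" and its "kwargs". jog_arm: Moves the arm, as the interface text tells. Its arguments: {"type":"object","properties":{"deltas":{"type":"array","items":{"type":"object","properties":{"offset":{"type":"array","items":{"type":"number"}},"yaw":{"type":"number"}}}},"jaw":{"type":"number"}},"required":["deltas"]}

```bash
mkdir -p pics; cat > h.py <<'E'
from cell import r
import numpy as np, cv2
def P(s,u,v,z=None):
    M=s["cam_to_world"]; d=np.array([(u-s["cx"])/s["fx"],(v-s["cy"])/s["fy"],1.])
    if z is None:
        v,u=int(round(v)),int(round(u)); k=s["z_map"][v-1:v+2,u-1:u+2]; k=k[k>0]
        return (M@np.r_[d*np.median(k),1])[:3] if len(k) else None
    w=M[:3,:3]@d; o=M[:3,3]; return o+w*(z-o[2])/w[2]
E
python3 - <<'E'
from h import *
import pickle
S={n:r.snapshot(n) for n in("scene","side")}
pickle.dump(S,open("s0.pkl","wb"))
cv2.imwrite("pics/a.png",cv2.resize(S["scene"]["frame"],(800,600)))
cv2.imwrite("pics/b.png",cv2.resize(S["side"]["frame"],(800,600)))
for n in S: print(n,S[n]["cam_to_world"].round(3))
print(r.read_state())
E
```

```text
scene [[ 0.631 -0.342  0.696 -0.422]
 [-0.775 -0.292  0.56  -0.775]
 [ 0.011 -0.893 -0.45   0.698]
 [ 0.     0.     0.     1.   ]]
side [[-1.000e+00  1.800e-02 -2.400e-02  5.670e-01]
 [ 3.000e-02  6.310e-01 -7.750e-01  1.157e+00]
 [ 1.000e-03 -7.760e-01 -6.310e-01  1.023e+00]
 [ 0.000e+00  0.000e+00  0.000e+00  1.000e+00]]
{'time': 0.1, 'joints': array([ 1.28902224e+00,  3.20241835e-01,  1.56553327e+00, -1.67321900e-05,
        1.25742317e+00, -2.00219543e-02]), 'joint_velocities': array([-0.00104291, -0.00101093, -0.00313035, -0.00035307, -0.00030241,
       -0.00147831]), 'joint_torque': array([-1.33598161e-03, -4.13328266e+01, -2.32506108e+01,  7.27978698e-02,
        4.22447501e-02, -6.03528611e-05]), 'tool_pos': array([0.14867561, 0.55493973, 0.18850566]), 'tcp_rot': array([ 1.30500159e-01,  9.91447963e-01, -7.94882560e-04, -1.12816932e-04]), 'force': array([-0.5669766 , -0.50464453,  0.35168814]), 'wrist_torque': array([-0.00173559, -0.04017226,  0.04418113]), 'grasp_force': 0.0, 'width': 1.0027055272152385}
```

View pics/a.png

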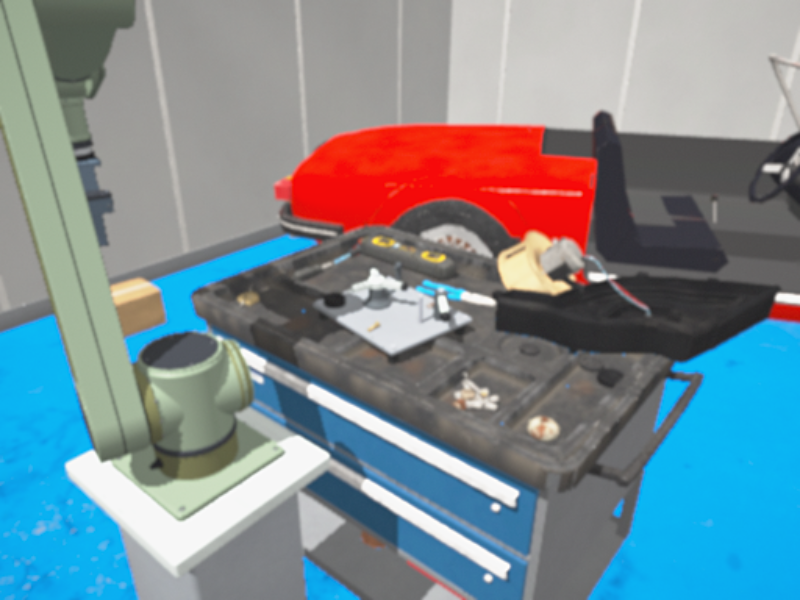

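View pics/b.png

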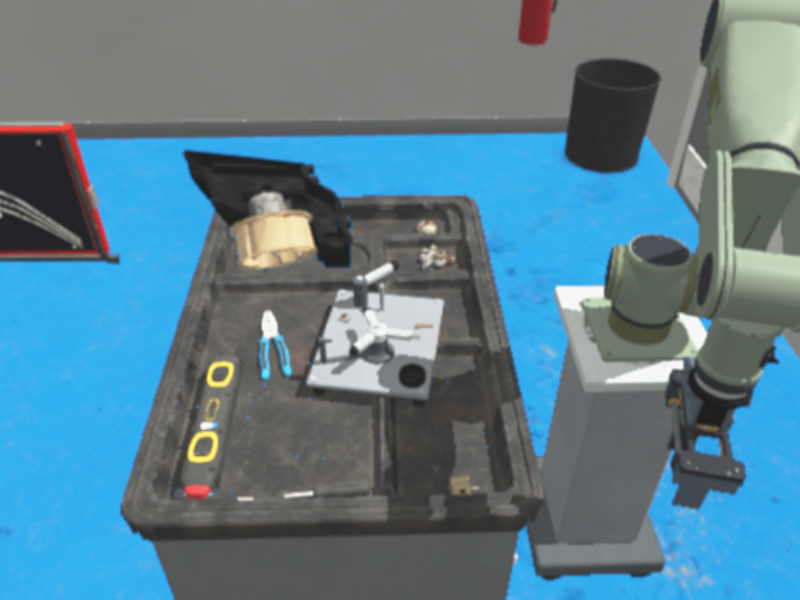

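The side view shows the stand at about (375,340), with the wheel hub at (380,335) and the lever boss at (362,285). The index post is on the left at (322,350). I'll enlarge that area.

```bash
python3 - <<'E'
from h import *
import pickle
S=pickle.load(open("s0.pkl","rb"))
f=S["side"]["frame"][158:263,185:300]
f=cv2.resize(f,None,fx=5.7,fy=5.7,interpolation=cv2.INTER_CUBIC)
for k in range(0,115,10):
    cv2.putText(f,str(185+k),(int(k*5.7),10),0,.35,(0,0,255),1); cv2.line(f,(int(k*5.7),12),(int(k*5.7),18),(0,0,255),1)
for k in range(2,105,10):
    cv2.putText(f,str(158+k),(0,int(k*5.7)),0,.35,(0,0,255),1)
cv2.imwrite("pics/c.png",f)
E
```

```text
(no output)
```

View pics/c.png

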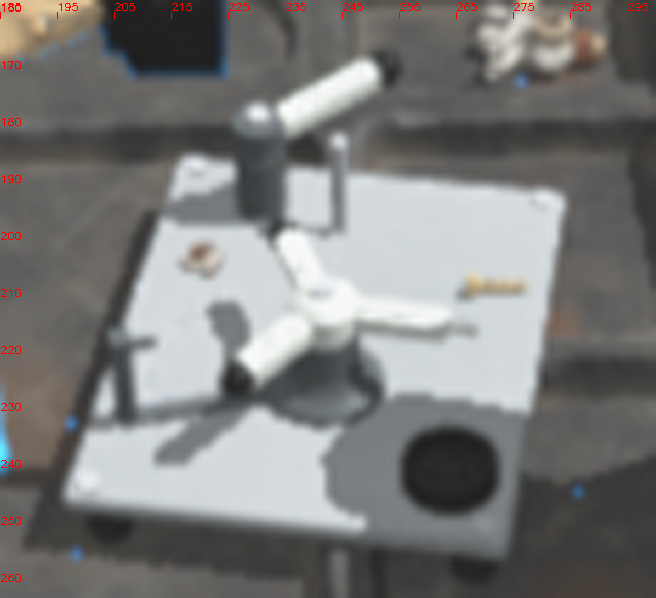

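The crop (5.7x) shows:
- Wheel: hub top at (322,292), pointer tip at (475,328), balls at (237,380) and (275,228).
- Index: tooth end at (155,342).
- Lever: boss top at (258,110), ball at (388,68).
- Stop pin top at (340,138).

```bash
python3 - <<'E'
from h import *
import pickle
s=pickle.load(open("s0.pkl","rb"))["side"]
pp=lambda x,y:(185+x/5.7-.4,158+y/5.7-.4)
C={"corn":[(190,157),(565,195),(507,555),(65,500)]}
for c in C["corn"]: print("corner z", P(s,*pp(*c),.042).round(4))
for x,y in [(400,270),(330,520),(150,440)]: print("plate depth",P(s,*pp(x,y)).round(4))
zs={"hub":(322,292),"ptip":(475,328),"ball1":(237,380),"ball2":(275,228),"tooth":(155,342),"boss":(258,110),"lball":(388,68),"pin":(340,138)}
H={"hub":.112,"boss":.11,"pin":.1}
for n,c in zs.items():
    d=P(s,*pp(*c)); print(n,P(s,*pp(*c),H.get(n,.098)).round(4), None if d is None else d.round(4))
E
```

```text
corner z [ 0.6502 -0.1086  0.042 ]
corner z [ 0.4202 -0.0641  0.042 ]
corner z [0.4756 0.2341 0.042 ]
corner z [0.7081 0.1873 0.042 ]
plate depth [0.5234 0.0047 0.0429]
plate depth [0.5673 0.2068 0.0427]
plate depth [0.6647 0.1435 0.0426]
hub [0.5694 0.1031 0.112 ] [0.5694 0.1081 0.1163]
ptip [0.487  0.1191 0.098 ] [0.4822 0.057  0.0426]
ball1 [0.6151 0.1567 0.098 ] [0.6147 0.1647 0.1054]
ball2 [0.5954 0.0307 0.098 ] [0.5952 0.0409 0.1064]
tooth [0.6596 0.1254 0.098 ] [0.6646 0.0692 0.0476]
boss [ 0.6055 -0.0651  0.11  ] [ 0.6052 -0.0562  0.1167]
lball [ 0.5266 -0.1219  0.098 ] [ 0.527  -0.1109  0.1059]
pin [ 0.5572 -0.0495  0.1   ] [ 0.5574 -0.0338  0.112 ]
```

Checks against the given sizes hold: arms 120° apart, tooth 92.9 mm out, lever 97 mm long, pin 51 mm from the pivot.

| Item | Measured angle |
|---|---|
| Pointer | 169° |
| Index | about 13.9° |
| Lever | 216° (home at 169°) |

I'll push the pointer arm clockwise by about 155°, turning the tool with it.

Emit:
{"fn": "jog_arm", "kwargs": {"deltas": [{"offset": [-0.016, -0.012, 0]}, {"offset": [-0.032, -0.024, 0]}, {"offset": [-0.032, -0.024, 0]}, {"offset": [-0.032, -0.024, 0]}, {"offset": [-0.032, -0.024, 0]}, {"offset": [-0.032, -0.024, 0]}, {"offset": [-0.032, -0.024, 0]}, {"offset": [-0.032, -0.024, 0]}, {"offset": [-0.032, -0.024, 0]}, {"offset": [-0.032, -0.024, 0]}], "jaw": 1}}

```text
schema error: expected keys offset, yaw
```

Emit:
{"fn": "jog_arm", "kwargs": {"deltas": [{"offset": [-0.032, -0.024, 0]}, {"offset": [-0.032, -0.024, 0]}, {"offset": [-0.032, -0.024, 0]}, {"offset": [-0.032, -0.024, 0]}, {"offset": [-0.03, -0.024, 0]}, {"offset": [0, 0, 0], "yaw": -0.07}, {"offset": [0, 0, 0]}]}}

```text
schema error: expected keys offset, yaw
```

```bash
cat >> h.py <<'E'
from scipy.spatial.transform import Rotation as R
def st(target=None):
    q=r.read_state(); Rm=R.from_quat(q["tcp_rot"]).as_matrix(); p=q["tool_pos"]
    print("t",round(q["time"],2),"pos",p.round(4),"xang",round(np.degrees(np.arctan2(Rm[1,0],Rm[0,0])),2),"F",q["force"].round(1),"w",round(q["width"],2),"q6",q["joints"][5].round(2))
    if target is not None: print("tool delta",(Rm.T@(np.array(target)-p)).round(4))
E
python3 - <<'E'
from h import *
import pickle
st((.5156,.080,.189))
S={n:r.snapshot(n) for n in("wrist","side")}
pickle.dump(S,open("s1.pkl","wb"))
w=cv2.resize(S["wrist"]["frame"],(560,420)); f=cv2.resize(S["side"]["frame"][158:263,185:300],None,fx=4,fy=4,interpolation=2)
o=np.zeros((420,560+f.shape[1],3),np.uint8); o[:,:560]=w; o[:f.shape[0],560:]=f[:420]
cv2.imwrite("pics/d.png",o[:, :800] if 0 else cv2.resize(w,(800,600)))
E
```

```text
t 0.1 pos [0.1487 0.5549 0.1885] xang 165.0 F [-0.6 -0.5  0.4] w 1.0 q6 -0.02
tool delta [-4.773e-01 -3.638e-01  1.000e-04]
```

View pics/d.png

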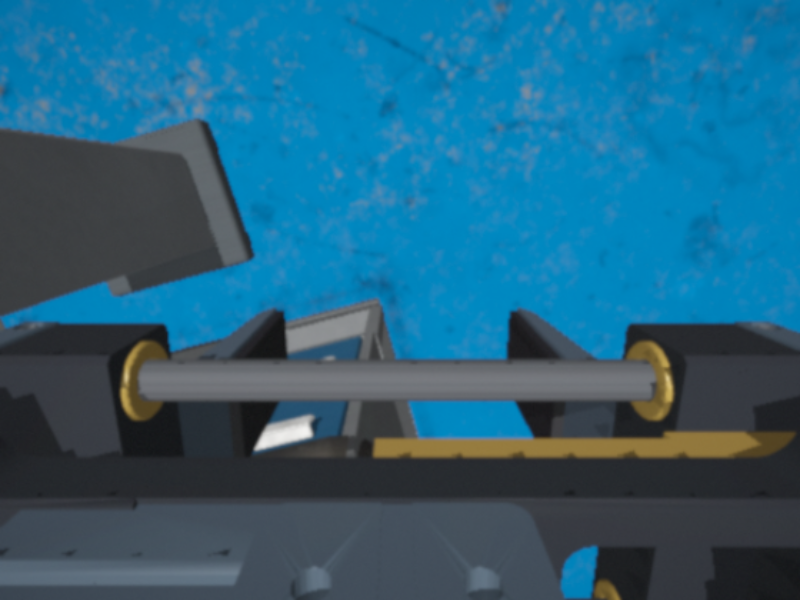

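The move was refused because each row needs the yaw key. The wrist view shows only the floor, the cart edge and the open fingers at (280,350) and (520,350). I'll resend it with yaw included.

Emit:
{"fn": "jog_arm", "kwargs": {"deltas": [{"offset": [-0.016, -0.012, 0], "yaw": 0}, {"offset": [-0.032, -0.024, 0], "yaw": 0}, {"offset": [-0.032, -0.024, 0], "yaw": 0}, {"offset": [-0.032, -0.024, 0], "yaw": 0}, {"offset": [-0.032, -0.024, 0], "yaw": 0}, {"offset": [-0.032, -0.024, 0], "yaw": 0}, {"offset": [-0.032, -0.024, 0], "yaw": 0}, {"offset": [-0.032, -0.024, 0], "yaw": 0}, {"offset": [-0.032, -0.024, 0], "yaw": 0}, {"offset": [-0.032, -0.024, 0], "yaw": 0}], "jaw": 1}}

```text
time: 1.03
tool_pos: [0.3842, 0.2548, 0.1893]
tcp_rot: [0.13, 0.991, 0.0, 0.0]
force: [0.6, 0.2, 0.4]
width: 0.3
grasp_force: 0.0
```

Emit:
{"fn": "jog_arm", "kwargs": {"deltas": [{"offset": [-0.032, -0.024, 0], "yaw": 0}, {"offset": [-0.032, -0.024, 0], "yaw": 0}, {"offset": [-0.032, -0.024, 0], "yaw": 0}, {"offset": [-0.032, -0.024, 0], "yaw": 0}, {"offset": [-0.03, -0.024, 0], "yaw": 0}, {"offset": [0, 0, 0], "yaw": -0.07}, {"offset": [0, 0, 0], "yaw": 0}]}}

```text
time: 1.62
tool_pos: [0.5058, 0.0979, 0.1888]
tcp_rot: [0.097, 0.995, -0.0, -0.0]
force: [-1.0, 0.6, 0.2]
width: 0.004
grasp_force: 0.0
```

```bash
python3 - <<'E'
from h import *
import pickle
st((.5156,.080,.189))
S={n:r.snapshot(n) for n in("wrist",)}
pickle.dump(S,open("s1.pkl","wb"))
cv2.imwrite("pics/e.png",cv2.resize(S["wrist"]["frame"],(800,600)))
E
```

```text
t 1.62 pos [0.5058 0.0979 0.1888] xang 168.86 F [-1.   0.6  0.2] w 0.0 q6 -1.21
tool delta [-0.0131 -0.0157 -0.0002]
```

View pics/e.png

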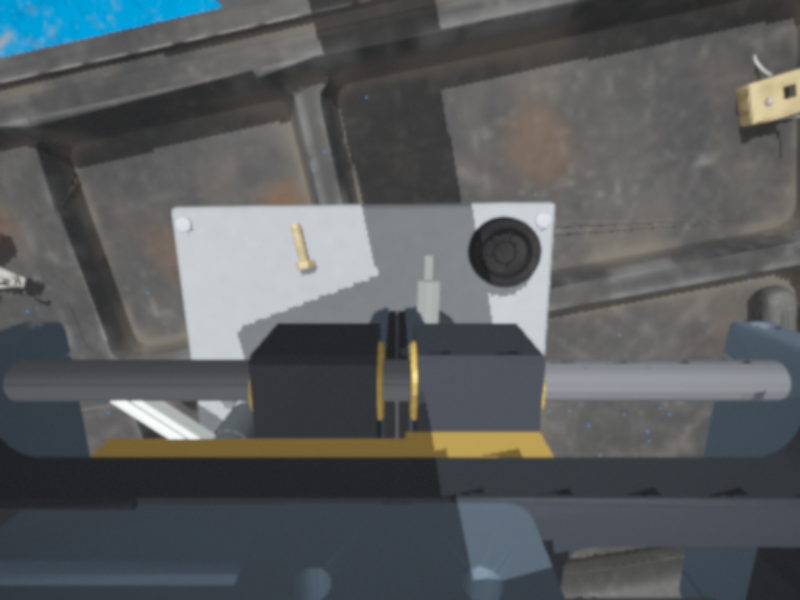

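The wrist view shows the pointer's tip at (429,258), parallel to tool x and about 20 mm to +y of the fingertip. That agrees with the side-camera measurement. I'll shift, then descend beside the arm.

Emit:
{"fn": "jog_arm", "kwargs": {"deltas": [{"offset": [-0.013, -0.016, 0], "yaw": 0}, {"offset": [0, 0, 0.02], "yaw": 0}, {"offset": [0, 0, 0.03], "yaw": 0}, {"offset": [0, 0, 0.03], "yaw": 0}, {"offset": [0, 0, 0.014], "yaw": 0}, {"offset": [0, 0, 0.008], "yaw": 0}, {"offset": [0, 0, 0], "yaw": 0}, {"offset": [0, 0, 0], "yaw": 0}]}}

```text
time: 2.33
tool_pos: [0.5149, 0.0823, 0.0878]
tcp_rot: [0.095, 0.995, 0.0, 0.0]
force: [0.7, 0.2, 0.6]
width: 0.004
grasp_force: 0.0
```

```bash
python3 - <<'E'
from h import *
st((.5156,.080,.086))
E
```

```text
t 2.33 pos [0.5149 0.0823 0.0878] xang 169.04 F [0.7 0.2 0.6] w 0.0 q6 -1.24
tool delta [-0.0012 -0.0022  0.0018]
```

Emit:
{"fn": "jog_arm", "kwargs": {"deltas": [{"offset": [0, 0.004, 0], "yaw": 0}, {"offset": [0, 0.004, 0], "yaw": 0}, {"offset": [0, 0.003, 0], "yaw": 0}, {"offset": [0.0017, 0.005, 0], "yaw": 0.1}, {"offset": [0.0017, 0.005, 0], "yaw": 0.1}, {"offset": [0.0017, 0.005, 0], "yaw": 0.1}]}}

```text
time: 2.83
tool_pos: [0.5166, 0.1087, 0.0879]
tcp_rot: [0.246, 0.969, 0.0, 0.001]
force: [-0.3, 0.1, 0.9]
width: 0.006
grasp_force: 0.0
```

```bash
cat >> h.py <<'E'
HUB=np.array([.5694,.1033])
def rel(c=HUB):
    q=r.read_state(); Rm=R.from_quat(q["tcp_rot"]).as_matrix()
    print("centre in tool frame",(Rm.T@np.r_[c-q["tool_pos"][:2],0])[:2].round(4))
E
python3 - <<'E'
from h import *
st(); rel()
E
```

```text
t 2.83 pos [0.5166 0.1087 0.0879] xang 151.53 F [-0.3  0.1  0.9] w 0.01 q6 -0.89
centre in tool frame [-0.049   0.0204]
```

```bash
cat >> h.py <<'E'
def crop(name,f=5.7):
    s=r.snapshot("side"); import pickle; pickle.dump(s,open(name+".pkl","wb"))
    cv2.imwrite(f"pics/{name}.png",cv2.resize(s["frame"][158:263,185:300],None,fx=f,fy=f,interpolation=2)); return s
E
python3 - <<'E'
from h import *
crop("f")
E
```

```text
(no output)
```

View pics/f.png

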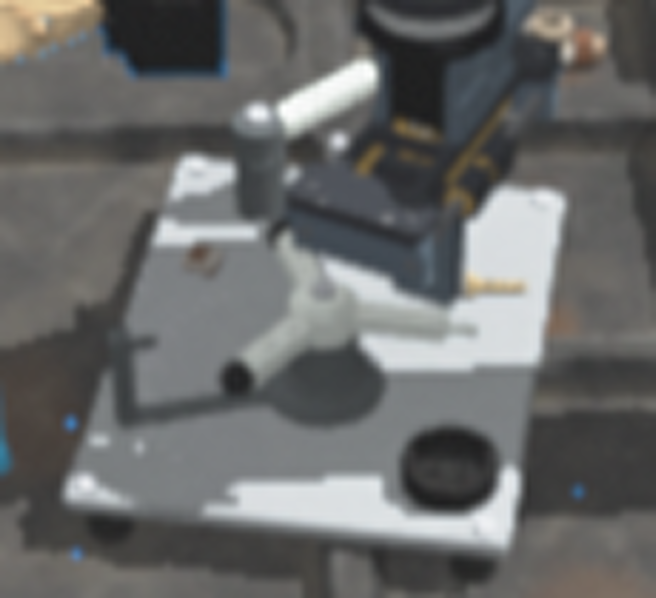

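```bash
python3 - <<'E'
from h import *
import pickle
s=pickle.load(open("f.pkl","rb"))
def proj(p):
    c=np.linalg.inv(s["cam_to_world"])@np.r_[p,1]; u=s["fx"]*c[0]/c[2]+s["cx"];v=s["fy"]*c[1]/c[2]+s["cy"]
    return np.round([(u-185+.4)*5.7,(v-158+.4)*5.7])
for z in(.088,.107,.13,.15):print(z,proj([.5166,.1087,z]))
for x,y in [(360,320),(400,318),(440,325),(400,300),(400,280),(430,290),(420,250),(350,220),(330,290),(322,300)]:
    print((x,y),P(s,184.6+x/5.7,157.6+y/5.7).round(4))
E
```

```text
0.088 [419. 330.]
0.107 [420. 304.]
0.13 [420. 272.]
0.15 [420. 243.]
(360, 320) [0.5491 0.1145 0.1013]
(400, 318) [0.5275 0.1174 0.1047]
(440, 325) [0.5062 0.1238 0.1048]
(400, 300) [0.5243 0.0315 0.0428]
(400, 280) [0.5305 0.1905 0.1944]
(430, 290) [0.512  0.1248 0.1307]
(420, 250) [0.5212 0.2005 0.2219]
(350, 220) [0.5549 0.1875 0.2309]
(330, 290) [0.565  0.107  0.1167]
(322, 300) [0.5694 0.1122 0.1142]
```

Emit:
{"fn": "jog_arm", "kwargs": {"deltas": [{"offset": [0, 0.002, 0], "yaw": 0}, {"offset": [0, 0.002, 0], "yaw": 0}, {"offset": [0, 0, 0], "yaw": 0}, {"offset": [0, 0, 0], "yaw": 0}]}}

```text
time: 3.22
tool_pos: [0.5183, 0.1116, 0.0873]
tcp_rot: [0.243, 0.97, 0.0, 0.0]
force: [-0.5, -0.2, -0.6]
width: 0.008
grasp_force: 0.0
```

Emit:
{"fn": "jog_arm", "kwargs": {"deltas": [{"offset": [0, 0.002, 0], "yaw": 0}, {"offset": [0, 0.002, 0], "yaw": 0}, {"offset": [0, 0, 0], "yaw": 0}, {"offset": [0, 0, 0], "yaw": 0}]}}

```text
time: 3.55
tool_pos: [0.5201, 0.1152, 0.0872]
tcp_rot: [0.243, 0.97, 0.0, -0.0]
force: [-0.0, -0.9, 0.3]
width: 0.007
grasp_force: 0.0
```

```bash
python3 - <<'E'
from h import *
st(); rel(); crop("g")
E
```

```text
t 3.55 pos [0.5201 0.1152 0.0872] xang 151.84 F [-0.  -0.9  0.3] w 0.01 q6 -0.88
centre in tool frame [-0.0491  0.0128]
```

View pics/g.png

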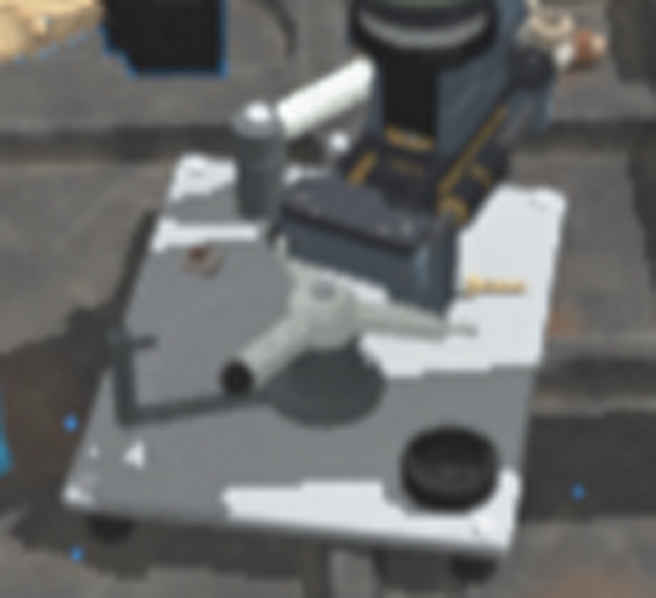

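```bash
python3 - <<'E'
from h import *
import pickle
s=pickle.load(open("s1.pkl","rb"))["wrist"]
print(s["cam_to_world"].round(3), s["fx"])
for c in [(429,257),(429,300),(418,300),(440,300),(298,265),(505,252),(175,205),(553,203)]:
    u,v=c[0]*.64,c[1]*.64; d=P(s,u,v)
    print(c,P(s,u,v,.106).round(4),P(s,u,v,.042).round(4),None if d is None else d.round(4))
p=pickle.load(open("s0.pkl","rb"))["side"]
pp=lambda x,y:(184.6+x/5.7,157.6+y/5.7)
for c in [(495,285),(450,470)]: print(P(p,*pp(*c),.055).round(4), P(p,*pp(*c)).round(4))
E
```

```text
[[ 0.194  0.953  0.233  0.44 ]
 [ 0.981 -0.188 -0.046  0.111]
 [ 0.     0.237 -0.971  0.384]
 [ 0.     0.     0.     1.   ]] 279.31162405337227
(429, 257) [0.4897 0.1225 0.106 ] [0.5012 0.1253 0.042 ] [0.4908 0.1228 0.1002]
(429, 300) [0.5179 0.1175 0.106 ] [0.5359 0.119  0.042 ] [0.5183 0.1175 0.1047]
(418, 300) [0.5165 0.1104 0.106 ] [0.5341 0.1103 0.042 ] [0.5172 0.1104 0.1036]
(440, 300) [0.5193 0.1246 0.106 ] [0.5376 0.1278 0.042 ] [0.5377 0.1278 0.0417]
(298, 265) [0.4785 0.0386 0.106 ] [0.4873 0.022  0.042 ] [0.4857 0.0249 0.0535]
(505, 252) [0.496  0.1709 0.106 ] [0.5089 0.1848 0.042 ] [0.507  0.1828 0.0513]
(175, 205) [ 0.4266 -0.0275  0.106 ] [ 0.4235 -0.0593  0.042 ] [ 0.4214 -0.08    0.0005]
(553, 203) [0.4712 0.2046 0.106 ] [0.4783 0.2262 0.042 ] [0.4829 0.2402 0.0005]
[0.4696 0.0339 0.055 ] [0.4691 0.029  0.0508]
[0.503  0.1839 0.055 ] [0.5028 0.1812 0.0524]
```

```bash
python3 - <<'E'
from h import *
import pickle
s=r.snapshot("wrist"); pickle.dump(s,open("w2.pkl","wb"))
cv2.imwrite("pics/h.png",cv2.resize(s["frame"],(800,600)))
E
```

```text
(no output)
```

View pics/h.png

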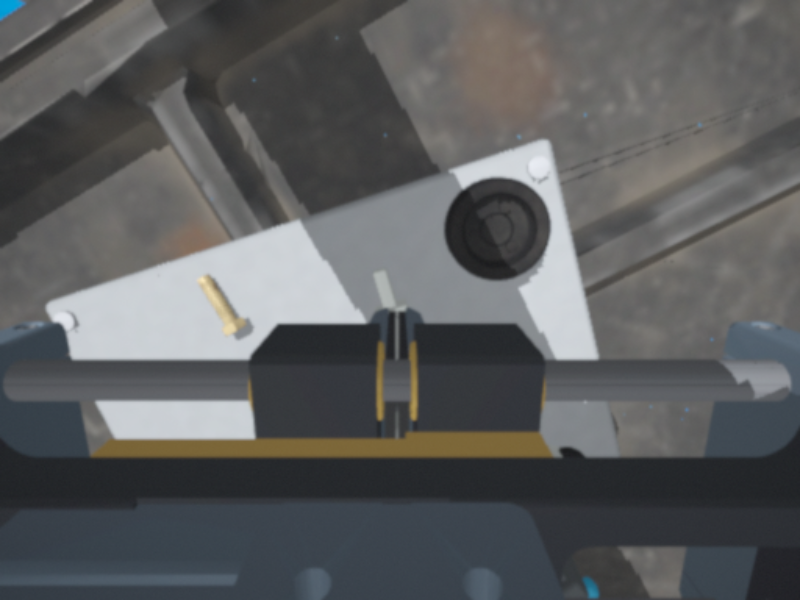

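```bash
python3 - <<'E'
from h import *
import pickle
s=pickle.load(open("w2.pkl","rb"))
T=np.r_[r.read_state()["tool_pos"]]
for v in (300,308,312,318,325,335,345): 
    print(v,[(u,P(s,u*.64,v*.64).round(3).tolist()) for u in (378,388,397,405,415)])
print(s["cam_to_world"][:3,3],T)
E
```

```text
300 [(378, [0.513, 0.107, 0.041]), (388, [0.503, 0.12, 0.099]), (397, [0.507, 0.123, 0.091]), (405, [0.508, 0.126, 0.092]), (415, [0.523, 0.125, 0.041])]
308 [(378, [0.505, 0.114, 0.097]), (388, [0.505, 0.119, 0.102]), (397, [0.507, 0.122, 0.103]), (405, [0.508, 0.125, 0.104]), (415, [0.528, 0.123, 0.041])]
312 [(378, [0.501, 0.117, 0.12]), (388, [0.504, 0.12, 0.115]), (397, [0.508, 0.122, 0.104]), (405, [0.507, 0.126, 0.115]), (415, [0.508, 0.13, 0.118])]
318 [(378, [0.501, 0.118, 0.127]), (388, [0.504, 0.12, 0.123]), (397, [0.51, 0.121, 0.105]), (405, [0.507, 0.126, 0.123]), (415, [0.507, 0.13, 0.127])]
325 [(378, [0.485, 0.13, 0.195]), (388, [0.504, 0.12, 0.132]), (397, [0.513, 0.119, 0.106]), (405, [0.507, 0.126, 0.131]), (415, [0.488, 0.137, 0.196])]
335 [(378, [0.485, 0.13, 0.201]), (388, [0.504, 0.12, 0.14]), (397, [0.517, 0.117, 0.106]), (405, [0.508, 0.125, 0.139]), (415, [0.488, 0.136, 0.201])]
345 [(378, [0.485, 0.13, 0.205]), (388, [0.504, 0.12, 0.15]), (397, [0.521, 0.115, 0.106]), (405, [0.507, 0.125, 0.15]), (415, [0.488, 0.136, 0.206])]
[0.4608847  0.14661381 0.2820635 ] [0.5200124  0.11514848 0.08721768]
```

```bash
python3 - <<'E'
from h import *
import pickle
s=pickle.load(open("w2.pkl","rb"));e=pickle.load(open("s1.pkl","rb"))["wrist"]
q=r.read_state();Rm=R.from_quat(q["tcp_rot"]).as_matrix();T=q["tool_pos"]
for dx in(0,.016):
  for dz in(0,-.01,-.02,-.03):
    c=np.linalg.inv(s["cam_to_world"])@np.r_[T+Rm@[dx,0,dz],1]
    print(dx,dz,((s["fx"]*c[0]/c[2]+s["cx"])/.64).round(),((s["fy"]*c[1]/c[2]+s["cy"])/.64).round())
# finger silhouettes in the high picture (background far below)
for n,S,zz in(("e",e,.12),("h",s,.108)):
    M=S["cam_to_world"];
    for v in range(186,210,2):
        print(n,v,(S["z_map"][v,242:270:3]).round(3))
E
```

```text
0 0 397.0 329.0
0 -0.01 397.0 337.0
0 -0.02 397.0 345.0
0 -0.03 397.0 354.0
0.016 0 397.0 296.0
0.016 -0.01 397.0 302.0
0.016 -0.02 397.0 308.0
0.016 -0.03 397.0 316.0
e 186 [0.352 0.353 0.352 0.352 0.352 0.352 0.353 0.354 0.352 0.288]
e 188 [0.355 0.353 0.354 0.353 0.354 0.354 0.354 0.353 0.353 0.29 ]
e 190 [0.353 0.354 0.355 0.354 0.352 0.354 0.355 0.352 0.352 0.29 ]
e 192 [0.353 0.354 0.356 0.354 0.353 0.354 0.354 0.355 0.355 0.289]
e 194 [0.354 0.355 0.354 0.356 0.355 0.355 0.354 0.355 0.355 0.291]
e 196 [0.355 0.356 0.356 0.355 0.355 0.356 0.355 0.355 0.357 0.291]
e 198 [0.357 0.175 0.355 0.357 0.356 0.356 0.174 0.175 0.35  0.291]
e 200 [0.169 0.17  0.356 0.175 0.358 0.175 0.171 0.171 0.17  0.292]
e 202 [0.167 0.166 0.171 0.173 0.353 0.172 0.167 0.165 0.166 0.167]
e 204 [0.162 0.163 0.168 0.167 0.351 0.167 0.164 0.162 0.162 0.163]
e 206 [0.159 0.159 0.164 0.164 0.35  0.164 0.159 0.16  0.158 0.159]
e 208 [0.09  0.155 0.16  0.16  0.349 0.159 0.156 0.156 0.091 0.09 ]
h 186 [0.189 0.188 0.188 0.191 0.248 0.247 0.248 0.249 0.248 0.249]
h 188 [0.249 0.189 0.189 0.189 0.249 0.247 0.249 0.248 0.249 0.249]
h 190 [0.249 0.188 0.188 0.189 0.249 0.249 0.248 0.248 0.249 0.249]
h 192 [0.25  0.189 0.188 0.19  0.197 0.194 0.249 0.25  0.249 0.249]
h 194 [0.251 0.189 0.189 0.19  0.192 0.19  0.25  0.249 0.25  0.25 ]
h 196 [0.197 0.19  0.189 0.189 0.186 0.186 0.192 0.25  0.25  0.251]
h 198 [0.191 0.175 0.186 0.185 0.186 0.187 0.175 0.174 0.25  0.25 ]
h 200 [0.169 0.171 0.184 0.176 0.186 0.176 0.17  0.17  0.17  0.252]
h 202 [0.165 0.167 0.171 0.17  0.187 0.172 0.167 0.167 0.166 0.168]
h 204 [0.162 0.162 0.167 0.168 0.187 0.167 0.162 0.162 0.162 0.162]
h 206 [0.159 0.158 0.165 0.164 0.185 0.164 0.16  0.159 0.158 0.158]
h 208 [0.09  0.156 0.16  0.161 0.186 0.161 0.155 0.155 0.091 0.091]
```

The wrist depth shows the visible fingertips ending near z≈0.115. That is about 25 mm above the reported TCP, so the fingers are passing over the arm's top (0.106), which explains the lack of contact. The wrist view shows the arm shoulder at (397,310), just under the fingers. I'll back off to the arm's side, go lower, and try again.

Emit:
{"fn": "jog_arm", "kwargs": {"deltas": [{"offset": [0, -0.018, 0], "yaw": 0}, {"offset": [0, -0.018, 0], "yaw": 0}, {"offset": [-0.005, -0.0045, 0], "yaw": -0.1}, {"offset": [-0.005, -0.0045, 0], "yaw": -0.1}, {"offset": [-0.005, -0.0045, 0], "yaw": -0.1}, {"offset": [0, 0, 0], "yaw": 0}, {"offset": [0, 0, 0.01], "yaw": 0}, {"offset": [0, 0, 0.011], "yaw": 0}, {"offset": [0, 0, 0], "yaw": 0}, {"offset": [0, 0, 0], "yaw": 0}]}}

```text
time: 4.48
tool_pos: [0.5108, 0.0655, 0.0653]
tcp_rot: [0.096, 0.995, -0.0, -0.001]
force: [-0.5, -0.7, 0.2]
width: 0.007
grasp_force: 0.0
```

```bash
sed -i 's/\[.5694,.1033\]/[.569,.107]/' h.py; python3 - <<'E'
from h import *
st(); rel()
s=r.snapshot("wrist")
for v in(194,196,198,200,202): print(v,s["z_map"][v,236:290:3].round(3))
E
```

```text
t 4.48 pos [0.5108 0.0655 0.0653] xang 168.95 F [-0.5 -0.7  0.2] w 0.01 q6 -1.27
centre in tool frame [-0.0492  0.0519]
194 [0.227 0.227 0.227 0.226 0.227 0.227 0.226 0.229 0.226 0.228 0.227 0.226
 0.228 0.228 0.228 0.227 0.226 0.228]
196 [0.228 0.228 0.226 0.227 0.227 0.227 0.228 0.227 0.227 0.227 0.227 0.226
 0.228 0.227 0.227 0.227 0.227 0.227]
198 [0.228 0.228 0.228 0.174 0.228 0.226 0.228 0.228 0.174 0.175 0.228 0.227
 0.228 0.227 0.227 0.227 0.228 0.229]
200 [0.228 0.172 0.171 0.171 0.228 0.176 0.23  0.176 0.169 0.17  0.172 0.229
 0.227 0.228 0.228 0.227 0.228 0.228]
202 [0.229 0.167 0.167 0.166 0.173 0.172 0.227 0.172 0.166 0.167 0.166 0.167
 0.228 0.229 0.228 0.23  0.228 0.228]
```

Emit:
{"fn": "jog_arm", "kwargs": {"deltas": [{"offset": [0, 0.01, 0], "yaw": 0}, {"offset": [0, 0.01, 0], "yaw": 0}, {"offset": [0, 0.004, 0], "yaw": 0}, {"offset": [0, 0.004, 0], "yaw": 0}, {"offset": [0, 0.003, 0], "yaw": 0}, {"offset": [0, 0, 0], "yaw": 0}]}}

```text
time: 5.03
tool_pos: [0.5178, 0.0965, 0.0663]
tcp_rot: [0.095, 0.995, 0.0, 0.0]
force: [0.2, -0.5, 0.5]
width: 0.006
grasp_force: 0.0
```

Emit:
{"fn": "jog_arm", "kwargs": {"deltas": [{"offset": [0, 0.003, 0], "yaw": 0}, {"offset": [0, 0.003, 0], "yaw": 0}, {"offset": [0, 0, 0], "yaw": 0}]}}

```text
time: 5.28
tool_pos: [0.5183, 0.101, 0.0662]
tcp_rot: [0.096, 0.995, -0.001, -0.001]
force: [-1.3, -3.3, 2.2]
width: 0.002
grasp_force: 1.7
```

Emit:
{"fn": "jog_arm", "kwargs": {"deltas": [{"offset": [0, 0.003, 0], "yaw": 0}, {"offset": [0, 0.003, 0], "yaw": 0}, {"offset": [0, 0, 0], "yaw": 0}]}}

```text
time: 5.53
tool_pos: [0.5191, 0.1068, 0.0661]
tcp_rot: [0.096, 0.995, -0.001, -0.001]
force: [-1.9, -4.0, 2.1]
width: 0.0
grasp_force: 2.4
```

```bash
python3 - <<'E'
from h import *
st(); rel()
E
```

```text
t 5.53 pos [0.5191 0.1068 0.0661] xang 169.02 F [-1.9 -4.   2.1] w 0.0 q6 -1.2
centre in tool frame [-0.049   0.0097]
```

Contact is made: 4 N sideways, as expected for this friction, with no lifting force. Next I'll sweep the arc.

Emit:
{"fn": "jog_arm", "kwargs": {"deltas": [{"offset": [0, 0, 0], "yaw": 0.085}, {"offset": [0, 0, 0], "yaw": 0.085}, {"offset": [0.0017, 0.0045, 0], "yaw": 0.1}, {"offset": [0.0017, 0.0045, 0], "yaw": 0.1}, {"offset": [0.0017, 0.0045, 0], "yaw": 0.1}, {"offset": [0.0017, 0.0045, 0], "yaw": 0.1}, {"offset": [0.0017, 0.0045, 0], "yaw": 0.1}, {"offset": [0.0017, 0.0045, 0], "yaw": 0.1}, {"offset": [0, 0, 0], "yaw": 0}]}}

```text
time: 6.28
tool_pos: [0.5274, 0.1355, 0.0662]
tcp_rot: [0.463, 0.886, 0.0, 0.0]
force: [-1.4, -0.4, 1.0]
width: 0.002
grasp_force: 0.1
```

```bash
python3 - <<'E'
from h import *
st(); rel()
E
```

```text
t 6.28 pos [0.5274 0.1355 0.0662] xang 124.81 F [-1.4 -0.4  1. ] w 0.0 q6 -0.38
centre in tool frame [-0.0472  0.0179]
```

Emit:
{"fn": "jog_arm", "kwargs": {"deltas": [{"offset": [0.0017, 0.0045, 0], "yaw": 0.1}, {"offset": [0.0017, 0.0045, 0], "yaw": 0.1}, {"offset": [0.0017, 0.0045, 0], "yaw": 0.1}, {"offset": [0.0017, 0.0045, 0], "yaw": 0.1}, {"offset": [0.0017, 0.0045, 0], "yaw": 0.1}, {"offset": [0.0017, 0.0045, 0], "yaw": 0.1}, {"offset": [0.0017, 0.0045, 0], "yaw": 0.1}, {"offset": [0.0017, 0.0045, 0], "yaw": 0.1}, {"offset": [0, 0, 0], "yaw": 0}]}}

```text
time: 7.03
tool_pos: [0.5575, 0.1583, 0.0661]
tcp_rot: [0.771, 0.636, 0.001, -0.001]
force: [-0.8, 1.6, -0.1]
width: 0.003
grasp_force: 0.7
```

```bash
python3 - <<'E'
from h import *
st(); rel()
E
```

```text
t 7.03 pos [0.5575 0.1583 0.0661] xang 79.05 F [-0.8  1.6 -0.1] w 0.0 q6 0.44
centre in tool frame [-0.0482  0.021 ]
```

Emit:
{"fn": "jog_arm", "kwargs": {"deltas": [{"offset": [0.0017, 0.0055, 0], "yaw": 0.1}, {"offset": [0.0017, 0.0055, 0], "yaw": 0.1}, {"offset": [0.0017, 0.005, 0], "yaw": 0.1}, {"offset": [0.0017, 0.005, 0], "yaw": 0.1}, {"offset": [0.0017, 0.005, 0], "yaw": 0.1}, {"offset": [0.0017, 0.005, 0], "yaw": 0.1}, {"offset": [0.0017, 0.005, 0], "yaw": 0.1}, {"offset": [0.0017, 0.005, 0], "yaw": 0.1}, {"offset": [0, 0, 0], "yaw": 0}]}}

```text
time: 7.78
tool_pos: [0.5996, 0.1485, 0.0662]
tcp_rot: [0.958, 0.287, 0.001, -0.001]
force: [-0.0, 1.2, -0.3]
width: 0.004
grasp_force: 0.5
```

```bash
python3 - <<'E'
from h import *
st(); rel()
import pickle
s=r.snapshot("wrist"); c=crop("i"); pickle.dump(s,open("w3.pkl","wb"))
a=cv2.resize(s["frame"],(400,300)); b=cv2.resize(c["frame"][158:263,185:300],(400,365),interpolation=2)
o=np.zeros((365,800,3),np.uint8);o[:300,:400]=a;o[:,400:]=b;cv2.imwrite("pics/j.png",o)
E
```

```text
t 7.78 pos [0.5996 0.1485 0.0662] xang 33.31 F [-0.   1.2 -0.3] w 0.0 q6 1.21
centre in tool frame [-0.0484  0.0179]
```

View pics/j.png

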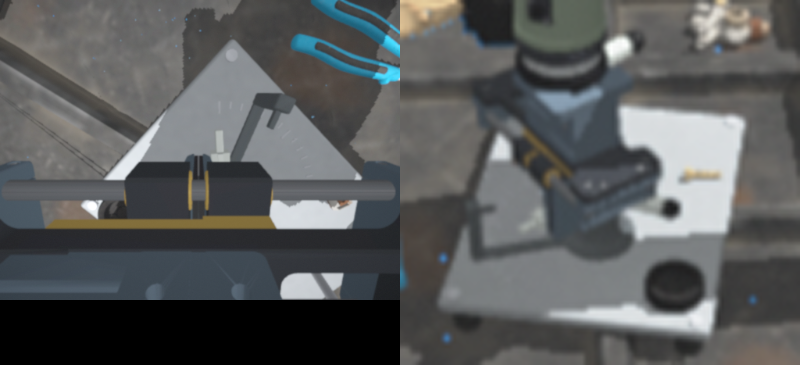

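The wrist inset shows the pointer tip at (220,128), and the index post at (270,105) with its tooth ending near (272,125). The pointer is still short by about 20°. I'll measure the rest numerically from the wrist depth.

```bash
cat >> h.py <<'E'
def cloud(s,lo=.088,hi=.108,vmax=196):
    z=s["z_map"]; v,u=np.mgrid[:z.shape[0],:z.shape[1]]; k=(z>0)&(v<vmax)
    c=np.stack([(u-s["cx"])/s["fx"]*z,(v-s["cy"])/s["fy"]*z,z,np.ones_like(z)],-1)[k]
    p=(c@s["cam_to_world"].T)[:,:3]; return p[(p[:,2]>lo)&(p[:,2]<hi)]
def polar(p):
    d=p[:,:2]-HUB; return np.hypot(*d.T),np.degrees(np.arctan2(d[:,1],d[:,0]))
def ang(s):
    p=cloud(s); rr,a=polar(p)
    for lo,hi in((55,64),(64,70),(70,76),(76,82),(82,87),(90,95),(95,100),(100,105),(106,119)):
        k=(rr>lo/1e3)&(rr<hi/1e3)&(abs(a-20)<40)
        if k.sum()>2: print(lo,hi,k.sum(),"ang mean",a[k].mean().round(2),"range",np.percentile(a[k],[2,98]).round(1),"z",np.percentile(p[k,2],[5,95]).round(3))
E
python3 - <<'E'
from h import *
import pickle
ang(pickle.load(open("w3.pkl","rb")))
E
```

```text
64 70 68 ang mean 35.26 range [29.6 40.5] z [0.092 0.101]
70 76 109 ang mean 34.42 range [29.3 37.1] z [0.096 0.101]
76 82 106 ang mean 35.14 range [32.9 37.2] z [0.098 0.101]
82 87 86 ang mean 35.29 range [33.5 37.1] z [0.098 0.101]
90 95 5 ang mean 11.39 range [10.4 12.3] z [0.097 0.1  ]
95 100 91 ang mean 11.59 range [ 9.9 12.7] z [0.096 0.101]
100 105 96 ang mean 11.61 range [ 9.9 12.8] z [0.097 0.101]
106 119 693 ang mean 12.36 range [ 8.4 15. ] z [0.092 0.106]
```

Emit:
{"fn": "jog_arm", "kwargs": {"deltas": [{"offset": [0.0017, 0.005, 0], "yaw": 0.1}, {"offset": [0.0017, 0.005, 0], "yaw": 0.1}, {"offset": [0.0017, 0.005, 0], "yaw": 0.1}, {"offset": [0, 0, 0], "yaw": 0}, {"offset": [0, 0, 0], "yaw": 0}]}}

```text
time: 8.3
tool_pos: [0.61, 0.1368, 0.0663]
tcp_rot: [0.99, 0.142, 0.0, 0.0]
force: [0.2, 0.2, -0.3]
width: 0.007
grasp_force: 0.3
```

```bash
python3 - <<'E'
from h import *
st(); rel(); ang(r.snapshot("wrist"))
E
```

```text
t 8.3 pos [0.61   0.1368 0.0663] xang 16.31 F [ 0.2  0.2 -0.3] w 0.01 q6 1.49
centre in tool frame [-0.0477  0.0171]
64 70 21 ang mean 17.43 range [11.6 22.8] z [0.093 0.104]
70 76 206 ang mean 17.11 range [11.5 22.5] z [0.093 0.104]
76 82 96 ang mean 17.25 range [15.3 19.2] z [0.099 0.101]
82 87 90 ang mean 17.4 range [15.4 19.3] z [0.098 0.101]
90 95 3 ang mean 10.5 range [10.1 10.8] z [0.099 0.101]
95 100 83 ang mean 11.38 range [ 9.9 12.6] z [0.098 0.101]
100 105 84 ang mean 11.43 range [ 9.9 12.7] z [0.098 0.101]
106 119 592 ang mean 11.82 range [ 8.2 14.9] z [0.096 0.106]
```

Emit:
{"fn": "jog_arm", "kwargs": {"deltas": [{"offset": [0.0008, 0.0025, 0], "yaw": 0.05}, {"offset": [0.0006, 0.002, 0], "yaw": 0.04}, {"offset": [0, 0, 0], "yaw": 0}, {"offset": [0, 0, 0], "yaw": 0}]}}

```text
time: 8.68
tool_pos: [0.6125, 0.1333, 0.0663]
tcp_rot: [0.995, 0.096, 0.0, -0.0]
force: [0.6, 3.1, -1.3]
width: 0.006
grasp_force: 1.2
```

```bash
python3 - <<'E'
from h import *
st(); rel(); ang(r.snapshot("wrist"))
E
```

```text
t 8.68 pos [0.6125 0.1333 0.0663] xang 11.05 F [ 0.6  3.1 -1.3] w 0.01 q6 1.57
centre in tool frame [-0.0477  0.0175]
64 70 20 ang mean 12.36 range [ 6.7 17.9] z [0.097 0.104]
70 76 212 ang mean 12.15 range [ 6.8 17.5] z [0.093 0.105]
76 82 107 ang mean 12.5 range [10.3 14.5] z [0.097 0.101]
82 87 93 ang mean 12.47 range [10.4 14.5] z [0.099 0.101]
90 95 6 ang mean 11.23 range [10.3 12.1] z [0.099 0.1  ]
95 100 79 ang mean 11.32 range [ 9.7 12.7] z [0.097 0.102]
100 105 89 ang mean 11.33 range [ 9.8 12.6] z [0.097 0.101]
106 119 557 ang mean 11.58 range [ 8.1 14.9] z [0.1   0.106]
```

Emit:
{"fn": "jog_arm", "kwargs": {"deltas": [{"offset": [0, 0.001, 0], "yaw": 0}, {"offset": [0, 0, 0], "yaw": 0}, {"offset": [0, 0, 0], "yaw": 0}]}}

```text
time: 8.98
tool_pos: [0.6129, 0.1323, 0.0664]
tcp_rot: [0.995, 0.095, 0.0, -0.0]
force: [0.3, 3.2, -0.1]
width: 0.009
grasp_force: 1.6
```

```bash
python3 - <<'E'
from h import *
st(); rel(); ang(r.snapshot("wrist"))
E
```

```text
t 8.98 pos [0.6129 0.1323 0.0664] xang 10.91 F [ 0.3  3.2 -0.1] w 0.01 q6 1.57
centre in tool frame [-0.0479  0.0165]
64 70 15 ang mean 12.64 range [ 6.7 16.9] z [0.095 0.104]
70 76 208 ang mean 11.16 range [ 5.6 16.6] z [0.094 0.105]
76 82 101 ang mean 11.45 range [ 9.4 13.4] z [0.099 0.101]
82 87 86 ang mean 11.43 range [ 9.6 13.3] z [0.099 0.101]
95 100 79 ang mean 11.38 range [10.  12.6] z [0.098 0.101]
100 105 81 ang mean 11.46 range [10.1 12.7] z [0.098 0.101]
106 119 544 ang mean 11.57 range [ 8.2 14.8] z [0.1   0.106]
```

The pointer is within 0.1° of the tooth. I'll retreat, lift and move over to the lever.

Emit:
{"fn": "jog_arm", "kwargs": {"deltas": [{"offset": [0, -0.008, 0], "yaw": 0}, {"offset": [0, -0.014, 0], "yaw": 0}, {"offset": [0, 0, 0], "yaw": 0}, {"offset": [0, 0, -0.025], "yaw": 0}, {"offset": [0, 0, -0.035], "yaw": 0}, {"offset": [0, 0, -0.035], "yaw": 0}, {"offset": [0, 0, -0.02], "yaw": -0.11}, {"offset": [0, 0, 0], "yaw": -0.11}, {"offset": [0, 0, 0], "yaw": -0.11}, {"offset": [0, 0, 0], "yaw": -0.11}]}}

```text
time: 9.87
tool_pos: [0.6085, 0.1536, 0.1819]
tcp_rot: [0.95, 0.313, 0.0, 0.0]
force: [0.3, -1.2, -0.2]
width: 0.006
grasp_force: 0.0
```

Emit:
{"fn": "jog_arm", "kwargs": {"deltas": [{"offset": [-0.02, 0.023, 0], "yaw": 0}, {"offset": [-0.024, 0.027, 0], "yaw": 0}, {"offset": [-0.024, 0.027, 0], "yaw": 0}, {"offset": [-0.024, 0.027, 0], "yaw": 0}, {"offset": [-0.024, 0.027, 0], "yaw": 0}, {"offset": [-0.024, 0.027, 0], "yaw": 0}, {"offset": [-0.024, 0.027, 0], "yaw": 0}, {"offset": [-0.024, 0.027, 0], "yaw": 0}, {"offset": [0, 0, 0], "yaw": 0}, {"offset": [0, 0, 0], "yaw": 0}]}}

```text
time: 10.7
tool_pos: [0.581, -0.13, 0.1811]
tcp_rot: [0.951, 0.308, -0.0, -0.0]
force: [0.8, 0.9, 0.2]
width: 0.008
grasp_force: 0.0
```

```bash
cat >> h.py <<'E'
PIV=np.array([.605,-.061])
def ball(s):
    "lever ball and arm from a side snapshot: arm-height points near the lever"
    p=cloud(s,.092,.125,384); d=p[:,:2]-PIV; rr=np.hypot(*d.T); a=np.degrees(np.arctan2(d[:,1],d[:,0]))%360
    for lo,hi in((0,14),(20,40),(40,60),(60,80),(80,90),(90,115)):
        k=(rr>lo/1e3)&(rr<hi/1e3)&((abs(a-195)<50)|(lo==0))
        if k.sum()>2: print(lo,hi,k.sum(),"mean",p[k].mean(0).round(4),"ang",np.median(a[k]).round(1),np.percentile(a[k],[3,97]).round(1))
E
python3 - <<'E'
from h import *
import pickle
st((.583,-.132,.18)); s=r.snapshot("wrist"); t=r.snapshot("side"); pickle.dump((s,t),open("w4.pkl","wb"))
print("wrist");ball(s);print("side");ball(t); 
E
```

```text
t 10.7 pos [ 0.581  -0.13    0.1811] xang 35.92 F [0.8 0.9 0.2] w 0.01 q6 0.7
tool delta [0.0005 0.0028 0.0011]
wrist
0 14 655 mean [ 0.6056 -0.06    0.1097] ang 160.8 [  8.3 350.5]
20 40 328 mean [ 0.5813 -0.0788  0.1035] ang 217.5 [199.7 230.8]
40 60 396 mean [ 0.5654 -0.0788  0.1041] ang 216.6 [146.  226.3]
60 80 292 mean [ 0.5512 -0.1053  0.1034] ang 219.7 [213.4 224.8]
80 90 49 mean [ 0.5428 -0.1139  0.1024] ang 220.9 [214.4 225.1]
side
0 14 23 mean [ 0.6053 -0.0563  0.1118] ang 115.1 [ 26.1 348.2]
20 40 27 mean [ 0.5789 -0.0718  0.1021] ang 197.8 [188.7 223.9]
40 60 39 mean [ 0.5618 -0.0724  0.1023] ang 207.8 [146.  221.2]
60 80 26 mean [ 0.5473 -0.1009  0.103 ] ang 213.7 [208.4 223.5]
80 90 16 mean [ 0.5348 -0.109   0.1028] ang 213.3 [211.7 219.6]
90 115 21 mean [ 0.5264 -0.1149  0.1045] ang 213.7 [210.2 219.4]
```

Wrist cloud: boss centre at (0.6056, -0.060, 0.1097), which matches the 0.110 expected. The lever points at about 219°, so it needs about 50° more. I'll descend on its outer side.

Emit:
{"fn": "jog_arm", "kwargs": {"deltas": [{"offset": [0, 0, 0.02], "yaw": -0.05}, {"offset": [0, 0, 0.035], "yaw": 0}, {"offset": [0, 0, 0.035], "yaw": 0}, {"offset": [0, 0, 0.018], "yaw": 0}, {"offset": [0, 0, 0.007], "yaw": 0}, {"offset": [0, -0.008, 0], "yaw": 0}, {"offset": [0, -0.008, 0], "yaw": 0}, {"offset": [0, -0.004, 0], "yaw": 0}, {"offset": [0, -0.003, 0], "yaw": 0}, {"offset": [0, 0, 0], "yaw": 0}]}}

```text
time: 11.63
tool_pos: [0.5678, -0.1101, 0.0679]
tcp_rot: [0.943, 0.334, 0.001, 0.001]
force: [-0.5, -0.6, -0.3]
width: 0.005
grasp_force: 0.1
```

```bash
sed -i 's/\[.605,-.061\]/[.6056,-.060]/' h.py; python3 - <<'E'
from h import *
st(); rel(PIV)
E
```

```text
t 11.63 pos [ 0.5678 -0.1101  0.0679] xang 39.0 F [-0.5 -0.6 -0.3] w 0.01 q6 0.68
centre in tool frame [ 0.0609 -0.0152]
```

Emit:
{"fn": "jog_arm", "kwargs": {"deltas": [{"offset": [-0.0013, -0.006, 0], "yaw": 0.1}, {"offset": [-0.0013, -0.006, 0], "yaw": 0.1}, {"offset": [-0.0013, -0.006, 0], "yaw": 0.1}, {"offset": [-0.0013, -0.006, 0], "yaw": 0.1}, {"offset": [-0.0013, -0.006, 0], "yaw": 0.1}, {"offset": [-0.0013, -0.006, 0], "yaw": 0.1}, {"offset": [0, 0, 0], "yaw": 0}, {"offset": [0, 0, 0], "yaw": 0}]}}

```text
time: 12.3
tool_pos: [0.5457, -0.0814, 0.067]
tcp_rot: [0.999, 0.041, 0.001, -0.0]
force: [0.8, -0.3, -0.1]
width: 0.006
grasp_force: 0.0
```

```bash
python3 - <<'E'
from h import *
st(); rel(PIV); s=r.snapshot("wrist"); ball(s)
E
```

```text
t 12.3 pos [ 0.5457 -0.0814  0.067 ] xang 4.71 F [ 0.8 -0.3 -0.1] w 0.01 q6 1.32
centre in tool frame [ 0.0614 -0.0164]
0 14 1854 mean [ 0.6066 -0.0583  0.1105] ang 150.0 [  8.3 351.6]
20 40 894 mean [ 0.5763 -0.0589  0.1037] ang 178.3 [158.8 191. ]
40 60 1040 mean [ 0.5624 -0.061   0.1065] ang 185.7 [145.8 212.4]
```

Emit:
{"fn": "jog_arm", "kwargs": {"deltas": [{"offset": [-0.001, -0.006, 0], "yaw": 0.1}, {"offset": [-0.0005, -0.003, 0], "yaw": 0.05}, {"offset": [0, 0, 0], "yaw": 0}, {"offset": [0, 0, 0], "yaw": 0}]}}

```text
time: 12.68
tool_pos: [0.5436, -0.0727, 0.0663]
tcp_rot: [0.999, -0.034, 0.0, -0.0]
force: [0.0, -0.9, -0.1]
width: 0.003
grasp_force: 0.3
```

Emit:
{"fn": "jog_arm", "kwargs": {"deltas": [{"offset": [-0.0004, -0.002, 0], "yaw": 0.035}, {"offset": [0, 0, 0], "yaw": 0}, {"offset": [0, 0, 0], "yaw": 0}]}}

```text
time: 12.93
tool_pos: [0.5431, -0.0709, 0.0662]
tcp_rot: [0.999, -0.052, -0.0, 0.0]
force: [-1.7, -1.3, 0.5]
width: 0.004
grasp_force: 1.0
```

Emit:
{"fn": "jog_arm", "kwargs": {"deltas": [{"offset": [-0.0004, -0.002, 0], "yaw": 0.035}, {"offset": [0, 0, 0], "yaw": 0}, {"offset": [0, 0, 0], "yaw": 0}]}}

```text
time: 13.18
tool_pos: [0.5428, -0.0687, 0.0662]
tcp_rot: [0.998, -0.069, -0.0, -0.0]
force: [-1.4, -2.0, 0.6]
width: 0.007
grasp_force: 1.0
```

```bash
python3 - <<'E'
from h import *
st(); rel(PIV); s=r.snapshot("wrist"); ball(s)
E
```

```text
t 13.18 pos [ 0.5428 -0.0687  0.0662] xang -7.93 F [-1.4 -2.   0.6] w 0.01 q6 1.56
centre in tool frame [ 0.061  -0.0173]
0 14 1843 mean [ 0.6068 -0.0584  0.1106] ang 148.2 [  7.8 351.8]
20 40 893 mean [ 0.5768 -0.0528  0.1036] ang 166.5 [148.4 178.5]
40 60 842 mean [ 0.5614 -0.0592  0.106 ] ang 184.0 [146.2 201.5]
```

Emit:
{"fn": "jog_arm", "kwargs": {"deltas": [{"offset": [-0.0002, -0.0015, 0], "yaw": 0.02}, {"offset": [0, 0, 0], "yaw": 0}, {"offset": [0, 0, 0], "yaw": 0}]}}

```text
time: 13.48
tool_pos: [0.5428, -0.067, 0.0661]
tcp_rot: [0.997, -0.08, -0.0, -0.0]
force: [-2.3, -1.7, 0.3]
width: 0.007
grasp_force: 1.1
```

Emit:
{"fn": "jog_arm", "kwargs": {"deltas": [{"offset": [0, -0.0015, 0], "yaw": 0.02}, {"offset": [0, 0, 0], "yaw": 0}, {"offset": [0, 0, 0], "yaw": 0}]}}

```text
time: 13.73
tool_pos: [0.5432, -0.0654, 0.0661]
tcp_rot: [0.996, -0.09, 0.0, -0.0]
force: [-1.6, -1.3, 0.5]
width: 0.003
grasp_force: 0.9
```

Emit:
{"fn": "jog_arm", "kwargs": {"deltas": [{"offset": [0, -0.001, 0], "yaw": 0}, {"offset": [0, 0, 0], "yaw": 0}, {"offset": [0, 0, 0], "yaw": 0}]}}

```text
time: 13.98
tool_pos: [0.5434, -0.0645, 0.0662]
tcp_rot: [0.996, -0.09, 0.0, -0.0]
force: [-1.1, -1.4, -0.6]
width: 0.005
grasp_force: 1.0
```

Emit:
{"fn": "jog_arm", "kwargs": {"deltas": [{"offset": [0, -0.001, 0], "yaw": 0}, {"offset": [0, 0, 0], "yaw": 0}, {"offset": [0, 0, 0], "yaw": 0}]}}

```text
time: 14.23
tool_pos: [0.5436, -0.0635, 0.0662]
tcp_rot: [0.996, -0.09, 0.0, -0.0]
force: [-2.5, -1.2, -0.6]
width: 0.004
grasp_force: 1.0
```

Emit:
{"fn": "jog_arm", "kwargs": {"deltas": [{"offset": [0, -0.001, 0], "yaw": 0}, {"offset": [0, 0, 0], "yaw": 0}, {"offset": [0, 0, 0], "yaw": 0}]}}

```text
time: 14.48
tool_pos: [0.5438, -0.0625, 0.0662]
tcp_rot: [0.996, -0.09, 0.0, -0.0]
force: [-2.4, -1.1, 0.5]
width: 0.004
grasp_force: 1.0
```

```bash
python3 - <<'E'
from h import *
st(); rel(PIV); s=r.snapshot("wrist")
p=cloud(s,.09,.125); d=p[:,:2]-PIV
k=(d[:,0]<-.02)&(d[:,1]<.04)
for x0 in range(-60,-18,5):
    m=k&(abs(d[:,0]*1e3-x0)<2.5)
    if m.sum()>3: print(x0,m.sum(),"y-range",np.percentile(p[m,1],[2,25,50,75,98]).round(4))
E
```

```text
t 14.48 pos [ 0.5438 -0.0625  0.0662] xang -10.32 F [-2.4 -1.1  0.5] w 0.0 q6 1.62
centre in tool frame [ 0.0604 -0.0135]
-40 13 y-range [-0.0553 -0.0551 -0.0549 -0.0539 -0.0523]
-35 194 y-range [-0.0557 -0.0532 -0.0502 -0.046  -0.042 ]
-30 214 y-range [-0.0563 -0.0533 -0.0498 -0.0458 -0.0427]
-25 225 y-range [-0.0571 -0.0543 -0.0508 -0.0468 -0.0432]
-20 111 y-range [-0.0576 -0.0546 -0.051  -0.0471 -0.0438]
```

Emit:
{"fn": "jog_arm", "kwargs": {"deltas": [{"offset": [0, -0.0015, 0], "yaw": 0.01}, {"offset": [0, 0, 0], "yaw": 0}, {"offset": [0, 0, 0], "yaw": 0}]}}

```text
time: 14.78
tool_pos: [0.5441, -0.061, 0.0663]
tcp_rot: [0.995, -0.095, 0.0, -0.0]
force: [-2.7, -1.7, 0.3]
width: 0.007
grasp_force: 0.9
```

Emit:
{"fn": "jog_arm", "kwargs": {"deltas": [{"offset": [0, -0.001, 0], "yaw": 0.01}, {"offset": [0, 0, 0], "yaw": 0}, {"offset": [0, 0, 0], "yaw": 0}]}}

```text
time: 15.03
tool_pos: [0.5443, -0.06, 0.0663]
tcp_rot: [0.995, -0.1, 0.0, -0.0]
force: [-2.0, -2.3, 0.0]
width: 0.006
grasp_force: 1.0
```

Emit:
{"fn": "jog_arm", "kwargs": {"deltas": [{"offset": [0, -0.001, 0], "yaw": 0.01}, {"offset": [0, 0, 0], "yaw": 0}, {"offset": [0, 0, 0], "yaw": 0}]}}

```text
time: 15.28
tool_pos: [0.5442, -0.0594, 0.0662]
tcp_rot: [0.994, -0.105, -0.0, 0.0]
force: [-3.2, -3.8, 0.7]
width: 0.004
grasp_force: 2.0
```

Emit:
{"fn": "jog_arm", "kwargs": {"deltas": [{"offset": [0, -0.001, 0], "yaw": 0}, {"offset": [0, 0, 0], "yaw": 0}, {"offset": [0, 0, 0], "yaw": 0}]}}

```text
time: 15.53
tool_pos: [0.5442, -0.0594, 0.0662]
tcp_rot: [0.995, -0.104, -0.0, 0.001]
force: [-3.5, -6.9, 0.5]
width: 0.006
grasp_force: 3.5
```

Position has stopped changing while force rises, so the lever is against the pin. I'll press a little more, then retreat.

Emit:
{"fn": "jog_arm", "kwargs": {"deltas": [{"offset": [0, -0.0015, 0], "yaw": 0}, {"offset": [0, 0, 0], "yaw": 0}, {"offset": [0, 0, 0], "yaw": 0}, {"offset": [0, 0, 0], "yaw": 0}]}}

```text
time: 15.87
tool_pos: [0.5442, -0.0593, 0.0663]
tcp_rot: [0.995, -0.104, -0.0, 0.002]
force: [-4.7, -9.5, 1.7]
width: 0.005
grasp_force: 5.7
```

Emit:
{"fn": "jog_arm", "kwargs": {"deltas": [{"offset": [0, 0.008, 0], "yaw": 0}, {"offset": [0, 0.02, 0], "yaw": 0}, {"offset": [0, 0.01, 0], "yaw": 0}, {"offset": [0, 0, 0], "yaw": 0}, {"offset": [0, 0, -0.03], "yaw": 0}, {"offset": [0, 0, -0.04], "yaw": 0}, {"offset": [0, 0.02, -0.035], "yaw": 0}, {"offset": [0, 0.04, 0], "yaw": 0}, {"offset": [0, 0.04, 0], "yaw": 0}, {"offset": [0, 0.04, 0], "yaw": 0}]}}

```text
time: 16.7
tool_pos: [0.5088, -0.2313, 0.1725]
tcp_rot: [0.995, -0.104, 0.002, -0.0]
force: [1.6, 0.4, -0.5]
width: 0.003
grasp_force: 0.0
```

Emit:
{"fn": "jog_arm", "kwargs": {"deltas": [{"offset": [-0.02, 0.03, -0.01], "yaw": 0}, {"offset": [-0.02, 0.03, 0], "yaw": 0}, {"offset": [0, 0, 0], "yaw": 0}, {"offset": [0, 0, 0], "yaw": 0}]}}

```text
time: 17.03
tool_pos: [0.456, -0.2816, 0.1815]
tcp_rot: [0.994, -0.107, 0.001, -0.0]
force: [-0.1, -0.3, 0.2]
width: 0.005
grasp_force: 0.0
```

```bash
python3 - <<'E'
from h import *
st(); s=crop("k"); ball(s); ang(s)
E
```

```text
t 17.03 pos [ 0.456  -0.2816  0.1815] xang -12.25 F [-0.1 -0.3  0.2] w 0.01 q6 1.21
0 14 25 mean [ 0.6058 -0.0543  0.1121] ang 107.7 [ 25.3 338. ]
20 40 23 mean [ 0.5763 -0.0471  0.103 ] ang 153.6 [145.7 174.3]
40 60 32 mean [ 0.559  -0.0394  0.1024] ang 154.8 [145.9 169. ]
60 80 34 mean [ 0.5391 -0.0376  0.1018] ang 160.9 [154.6 169.9]
80 90 16 mean [ 0.5245 -0.0345  0.1021] ang 162.1 [159.4 166.5]
90 115 41 mean [ 0.508  -0.0304  0.1038] ang 162.7 [158.3 170.1]
```

View pics/k.png

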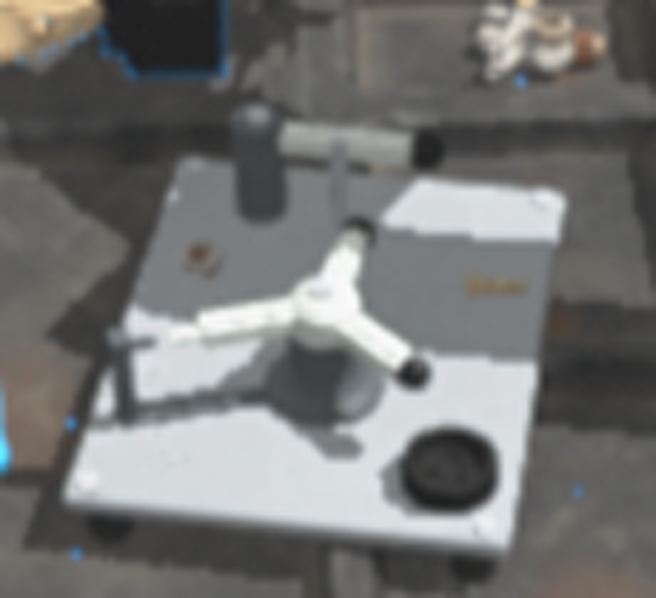

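The final side crop shows the pointer, from the hub at (322,295) to its tip near (168,340), in line with the tooth at (155,342). The lever lies against the stop pin at (340,150), parallel to the plate edge, and the loose parts haven't moved. I'll hand it in.

```bash
python3 -c "
from cell import r
print(r.finish_job())"
```

```text
the job is handed in; nothing more can be done
None
```

The pointer is on the index tooth (within about 0.1° when last measured, before the lever push), the lever is home against its stop pin, the loose parts on the stand lie where they were, and the job was handed in at about 17 s.

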